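# Check a test tile under the reading lens at the gauge's height

### The job

The bisque test tile lying by itself on the bench is to be checked for hairline cracks under the reading lens. Put it flat on the plywood board and push it, one short end first, into the three-sided wooden stop until you feel that end come fully home against the end strip; then take the reading lens by its handle and hold it level, face up and centred over the seated tile, at the height marked by the tip of the throwing gauge's pointer, with the lens touching nothing but your fingers. Finish while holding the lens still there, and leave the gauge's setting and the wooden rib and the loop tool as they are.

Things in the scene. Friction and masses are not known exactly. Their poses are not given: they have to be found in the camera images.
- tile_center (a point): Centre of the test tile, half-way up. Plain cream tile 60 x 42 x 8 mm (x axis along the 60, y along the 42, z up), 30 g, lying flat by itself on the bench to the right of the board; two stacks of the same tiles stand farther right and stay there. Fully home, its centre is 30 mm from the end strip's face.
- board: Fixed plywood board 175 (its x) x 110 x 9 mm; origin under its centre. x is the push direction, away from the robot. Its near half is bare; beyond stands the three-sided stop of strips 8 mm high: end strip and two cheeks, 48 mm apart, 23 mm long from the end strip, then flaring for 8 mm to a mouth 58 mm wide. The near 29 mm of a seated tile stick out clear.
- end_stop: The end strip of the stop (15 x 84 x 8 mm, rigid, fixed across the board, its face 55 mm beyond the board's centre). Origin at the middle of the face that the tile's end meets, half-way up (13 mm above the bench); x axis as the board's (into the strip), y along the strip, z up.
- pointer_tip (a point): Fine tip of the throwing gauge's pointer: the lens's middle plane shall be held at its height, 90 to 160 mm above the bench, different each time. The level steel pointer, 6 mm thick, comes from the gauge beyond the board and ends about 60 mm beyond the seated tile's centre. Its clamp slides up and down the rod with 5 N friction and stays as set unless knocked.
- gauge: throwing gauge, fixed: round dark steel foot 68 mm across, upright steel rod 8 mm thick and 210 mm tall in its centre, with a brass clamp (18 x 16 x 20 mm) that carries the pointer. Origin at the centre of its underside; its x axis points away from the pointer tip, which lies 77 mm from the rod.
- lens_center (a point): centre of the lens glass, half-way through its thickness. Round reading lens, steel ring 68 mm across and 12 mm thick, lying flat on the bench, the centre 6 mm above the bench; the handle runs along its -x axis, z is the axis of the glass (up when face up). The whole lens weighs about 0.1 kg and balances about 65 mm behind this point, in the handle.
- lens_handle (a point): the place to grip the lens's handle, near its balance point: 80 mm behind the lens centre along the lens's -x axis, 8 mm above the bench (2 mm above the lens's middle plane). The handle is dark wood with flat sides, 15 mm wide and 16 mm high, from 54 to 153 mm behind the lens centre.
- lens: the reading lens as a whole; origin under the lens centre on its underside, axes as at lens_center.
- tile: the test tile as a whole; origin at the centre of its underside.
- wood_rib: flat kidney-shaped wooden rib, 94 x 41 x 6 mm; bystander. Origin at the centre of its underside.
- loop_tool: wooden-handled loop trimming tool, 150 mm long, 14 mm thick; bystander. Origin under its middle.

How it is judged (in metres and radians):
On the way, in this order (a step that is already met when the one before it is completed fails the run):
1. the tile is pressed home against the end strip (x of tile_center in the frame of end_stop between -0.0325 and -0.028 m and y of tile_center in the frame of end_stop between -0.005 and 0.005 m and z of tile_center in the frame of end_stop between -0.003 and 0.003 m and contact force between tile and end_stop above 1 N).
2. the lens is lifted off the bench in the fingers (contact force between the fingers and lens above 1 N and height (world z) of lens_center above 0.04 m), for 0.2 s.
At the end, for the whole second after the job is handed in: Tile flat in the stop, its end within 2.5 mm of the end strip; the fingers hold the lens still, its centre within 8 mm of the pointer tip's height and 14 mm of the tile's centre seen from above, tilted under 7 degrees, touching neither gauge, board nor tile (x of tile_center in the frame of end_stop between -0.0325 and -0.028 m and y of tile_center in the frame of end_stop between -0.005 and 0.005 m and z of tile_center in the frame of end_stop between -0.003 and 0.003 m and contact force between the fingers and lens above 1 N and contact force between lens and gauge below 0.05 N and contact force between lens and board below 0.05 N and contact force between lens and tile below 0.05 N and z of lens_center in the frame of pointer_tip between -0.008 and 0.008 m and horizontal distance between lens_center and tile_center below 0.014 m and angle between lens_center's own z axis and vertical below 0.12 rad and linear speed of lens below 0.02 m/s); the arm keeps its last pose, push and grip.
It fails at once if the gauge's pointer is knocked off its setting (5 mm) (distance of pointer_tip from where it was at the start of the episode above 0.005 m).
It fails at once if the wood rib is pushed away (25 mm) (distance of wood_rib from where it was at the start of the episode above 0.025 m).
It fails at once if the loop tool is pushed away (25 mm) (distance of loop_tool from where it was at the start of the episode above 0.025 m).
It also fails if it takes over 51 s, if anything falls off the work surface, if the arm or the gripper's body presses on something with over 40 N, if the wrist force passes 120 N, or if a joint passes its speed limit or range.

### The arm

A 6-joint arm with a two-finger parallel gripper is mounted at the origin on the work surface; the furniture and walls round the work are solid. World frame = base frame: x ahead of the robot, y to its left, z up, the work surface at z = 0. Lengths are in mm, angles in rad, forces in N, time in s.
With the tool pointing down it reaches from about 350 to 975 mm from the base axis. Payload 7.1 kg.
Tool frame: the origin (TCP) lies at the very end of the fingers, on their centre line; the grasp point (between the pads) lies 19 mm behind it; z points along the fingers, x is the direction in which the jaws open and shut, and the axes are right-handed (so a half turn about z gives the same grasp; the last joint's range is limited). The gripper opens to 88 mm and grips with 3 to 60 N. Pads are 20 mm wide; open, the fingers measure 115 mm over their backs; the gripper's body (75 mm by 178 mm) begins 61 mm behind the grasp point.
Start: joints at [1.3, 0.423, 1.63, -0, 1.089, -0.019], TCP at [155.686, 605.282, 222.675] pointing down, gripper open.
Joint ranges: [-3, 3], [-0.9, 2.11], [0.09, 2.58], [-1.31, 4.45], [0.11, 2.69], [-2.54, 2.54]. Speed limits (rad/s): [2.39, 2.39, 3.01, 3.14, 3.14, 3.14].

### API

Orientations are given as a rotation vector (axis times angle).
In Python, from workcell import * gives the robot as it stands.
- The arm moves only by the tool arm_command, never from a script. Its argument "increments" is a list of rows, each a list of 2 entries, a list of its own where there are three numbers: the shift along the tool's x, y, z in cm, then the turn about the tool's z in degrees. In form: [[[dx, dy, dz], turn], ...]. A call has 1 to 20 rows; each row shifts and turns the pose as measured when the row begins, along the tool's axes as they then stand; what a row does not reach is not made up. A row lasts 1/10 s, in which the tool goes at most 50 mm and 8.59 degrees, less where a joint would pass 70% of its speed; a pose out of reach is approached as far as the arm can. A call is refused whole if a number of a shift passes 5 or a number of a turn 8.59, either way. A call with a gripper value outside its range is refused whole. "gripper" is the opening, from 0 (shut) to 1 (fully open), set as the call begins (left out, the last holds). The fingers move at their own pace and stop on an object; the grip force is fixed at half the most. Time passes only in rows, so rows that do not move let the fingers close. It gives the time, the measured TCP pose, the force and the opening at its end, in the units of the state.
- get_obs(): the state, without advancing time (a new reading comes with each control period).
- get_image(name): name is "side" or "top"; returns the picture (480x640x3 uint8, red, green, blue); there is no depth.
- camera_params(name): a dict with "K" (3x3 intrinsics, pixels), "rvec" (rotation vector, rad) and "tvec" (3), from world to camera coordinates, as OpenCV has them. Camera axes: x right, y down, z forward; pixel columns grow to the right and rows downward; lengths in mm; the calibration is good to about 2 mm. A picture is of the moment at which its call begins. camera_params takes no time and is no camera call.
- close_job(): hands the job in, once; it reports no verdict.
The state is a dict: "t": time; "qpos": joint angles; "qvel": joint speeds; "joint_torque": joint torques, N m; "ee_pos": TCP position; "orientation": TCP orientation; "ft_force": force on the tool from outside, world axes, zero at the start; "moment": the same for the moment, N m; "width": finger opening in mm.
Only numpy, scipy, OpenCV 4.12 (cv2) and the standard library are available. Lean on these libraries where they do the work, as an engineer would, in place of code of your own. Each camera call takes 0.05 s, during which the arm holds its last target.

## Working session

There is one attempt and no reset: what is moved stays moved. The work goes in short steps, Python scripts to look and compute and a tool call to move; the robot and the scene stay as the last step left them, time stands still between calls to the robot, and variables do not carry over. Pictures are saved under pics/ and viewed, and the job is handed in when it is done.

Besides the shell and the picture viewer there is one more tool, called after "Request:" as name(argument=value, ...), one argument or row to a line, values as JSON. arm_command: Moves the arm, as the interface text tells. Its arguments: {"type":"object","properties":{"increments":{"type":"array","items":{"type":"array"}},"gripper":{"type":"number"}},"required":["increments"]}

```bash
mkdir -p pics; ls
python3 - <<'E'
from workcell import *
import cv2
o=get_obs();print(o)
for n in("top","side"):
    cv2.imwrite(f"pics/{n}0.png",get_image(n)[:,:,::-1]);print(camera_params(n))
E
```

```text
pics
{'t': 0.0, 'qpos': array([ 1.30000411e+00,  4.23821941e-01,  1.63066775e+00, -2.17976623e-05,
        1.08858842e+00, -1.90222943e-02]), 'qvel': array([-0.00055981, -0.0009029 , -0.00051392,  0.0005901 ,  0.00019474,
        0.00148296]), 'joint_torque': array([-8.39270251e-04, -5.44647574e+01, -2.73651302e+01,  6.44085836e-02,
        2.28435552e-02, -1.20689147e-04]), 'ee_pos': array([155.54868353, 604.77571188, 221.92223466]), 'orientation': array([ 2.48204721e+00,  1.92441385e+00, -1.85223327e-03]), 'ft_force': array([-0.09965017,  0.09333242, -0.11267555]), 'moment': array([ 0.03432813, -0.0149722 ,  0.01618172]), 'width': 87.8242482201688}
{'K': array([[622.01307753,   0.        , 324.63569514],
       [  0.        , 622.01307753, 236.65179598],
       [  0.        ,   0.        ,   1.        ]]), 'rvec': array([ 1.97460983, -2.23758437,  0.24977766]), 'tvec': array([ -14.95369977,  538.95368326, 1382.69209309])}
{'K': array([[546.5326743 ,   0.        , 316.86623254],
       [  0.        , 546.5326743 , 238.04230793],
       [  0.        ,   0.        ,   1.        ]]), 'rvec': array([ 2.182328  , -0.07572614,  0.05430784]), 'tvec': array([-511.17537505,   44.6015315 , 1209.01233846])}
```

View pics/top0.png

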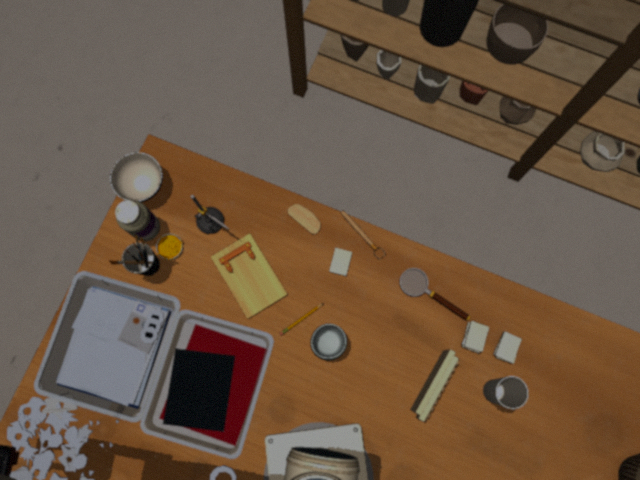

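View pics/side0.png

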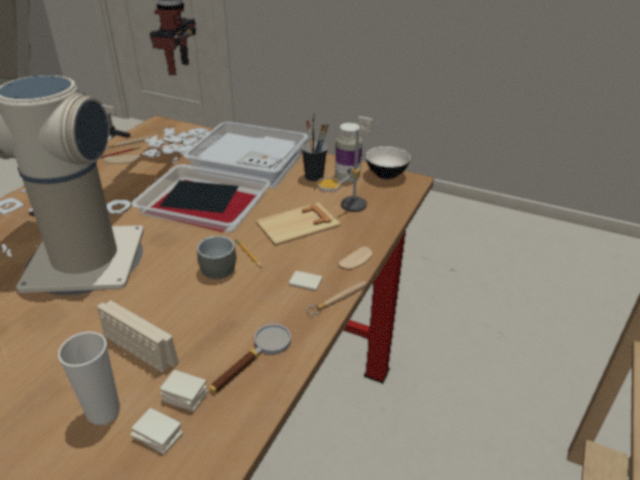

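The top view shows the board at about (249,276), the gauge foot at (210,220), the tile at (341,262), the lens at (414,282), the rib at (304,218) and the loop tool at (363,235). I'll enlarge both views to pick the edges more exactly.

```bash
cat > h.py <<'E'
import numpy as np, cv2
from workcell import *
def cam(n):
    c=camera_params(n);R=cv2.Rodrigues(np.array(c['rvec']))[0];return np.array(c['K']),R,np.array(c['tvec'])
def proj(n,p):
    c=camera_params(n);return cv2.projectPoints(np.array(p,float).reshape(-1,3),c['rvec'],c['tvec'],c['K'],None)[0].reshape(-1,2)
def back(n,uv,z):
    K,R,t=cam(n);d=R.T@np.linalg.inv(K)@np.array([uv[0],uv[1],1.]);C=-R.T@t
    return C+d*(z-C[2])/d[2]
E
python3 - <<'E'
from h import *
print(proj("top",[[155,605,222],[0,0,0]]),proj("side",[[155,605,222],[0,0,0]]))
for n in ("top","side"): K,R,t=cam(n);print(-R.T@t)
t=cv2.imread("pics/top0.png");s=cv2.imread("pics/side0.png")
def crop(im,x,y,w,h,f,name):
    cv2.imwrite(name,cv2.resize(im[y:y+h,x:x+w],None,fx=f,fy=f,interpolation=cv2.INTER_CUBIC))
crop(t,180,180,130,145,4,"pics/c1.png")
crop(t,280,190,200,145,4,"pics/c2.png")
crop(s,250,150,140,145,4,"pics/c3.png")
crop(s,190,240,200,150,4,"pics/c4.png")
E
```

```text
[[ -8.8674527  453.92792985]
 [317.90867554 479.10363385]] [[179.12098025  69.26977056]
 [ 85.78997643 258.20438032]]
[ 217.27743662  -42.24697014 1467.49372032]
[ 429.64417805 -998.67387707  736.92385139]
```

View pics/c1.png

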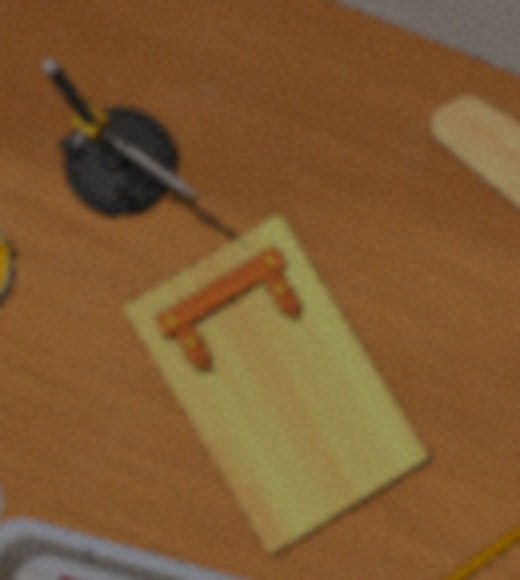

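View pics/c2.png

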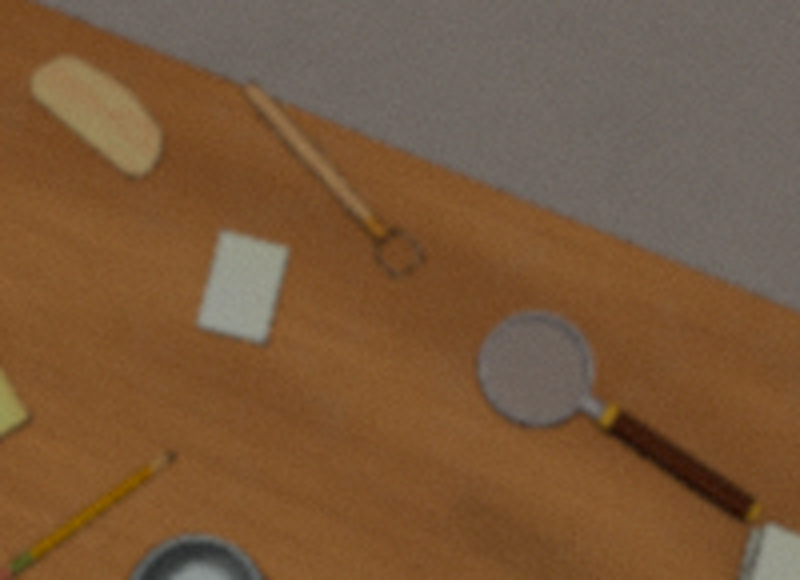

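View pics/c3.png

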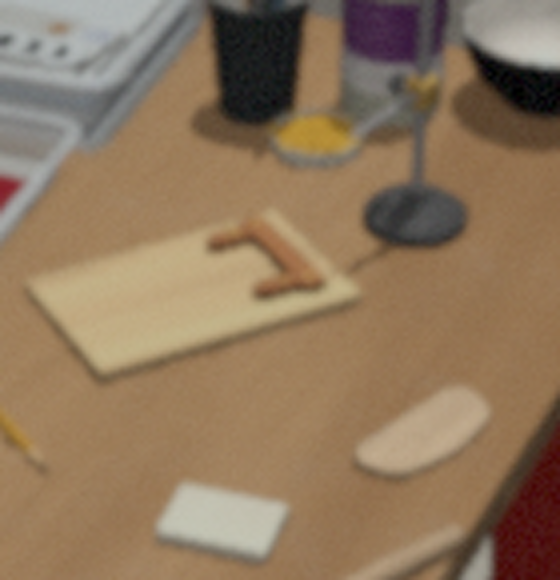

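View pics/c4.png

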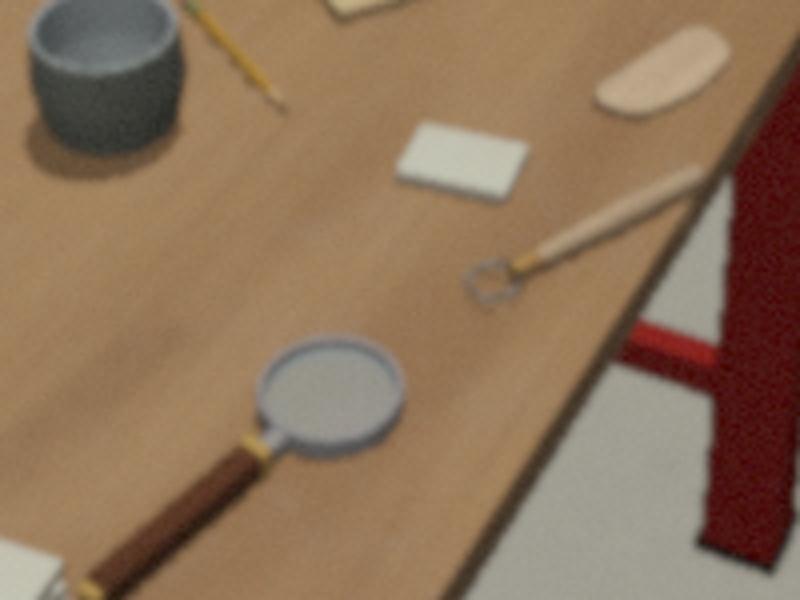

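```bash
cat > fit.py <<'E'
from h import *
from scipy.optimize import least_squares
def cr(P,x0,y0): return [((u+.5)/4-.5+x0,(v+.5)/4-.5+y0) for u,v in P]
def tf(p,L): 
    c,s=np.cos(p[2]),np.sin(p[2]);L=np.array(L,float)
    return np.c_[p[0]+c*L[:,0]-s*L[:,1],p[1]+s*L[:,0]+c*L[:,1],L[:,2]]
def fit(name,L,obs,p0):
    # obs: {cam:[(idx,uv)]}
    def f(p):
        W=tf(p,L);r=[]
        for n,l in obs.items():
            q=proj(n,W)
            for i,uv in l: r+=list((q[i]-uv)*(1.39 if n=="top" else 1))
        return r
    s=least_squares(f,p0);print(name,s.x.round(3),np.degrees(s.x[2]).round(2),"res",np.round(s.fun,1));return s.x
E
cat > f1.py <<'E'
from fit import *
b=lambda u,v,x,y:back("top",cr([(u,v)],x,y)[0],0)[:2]
# board corners L: far-left, far-right, near-right, near-left (top face)
LB=[[87.5,55,9],[87.5,-55,9],[-87.5,-55,9],[-87.5,55,9],[55,42,17],[55,-42,17],[70,42,17],[70,-42,17]]
t=cr([(125,308),(278,215),(429,453),(270,546)],180,180)
s=cr([(268,209),(359,290),(103,371),(29,284)],250,150)
c=b(277,380,180,180);f=b(200,262,180,180)-c;print(c)
B=fit("board",LB,{"top":list(enumerate(t)),"side":list(enumerate(s))},[*c,np.arctan2(f[1],f[0])])
Bt=fit("board t",LB,{"top":list(enumerate(t))},B);fit("board s",LB,{"side":list(enumerate(s))},B)
# tile top face
LT=[[30,21,8],[30,-21,8],[-30,-21,8],[-30,21,8]]
t=cr([(221,230),(289,247),(266,342),(198,325)],280,190)   # TL TR BR BL
s=cr([(426,122),(529,144),(505,197),(397,178)],190,240)
c=b(243,287,280,190);f=b(255,238,280,190)-c
T=fit("tile",LT,{"top":list(enumerate(t)),"side":list(enumerate(s))},[*c,np.arctan2(f[1],f[0])])
fit("tile t",LT,{"top":list(enumerate(t))},T);fit("tile s",LT,{"side":list(enumerate(s))},T)
# lens
LL=[[0,0,12],[-54,0,14],[-153,0,14]]
t=cr([(536,368),(611,417),(754,512)],280,190)
s=cr([(331,388),(257,451),(92,590)],190,240)
c=b(536,368,280,190);f=c-b(754,512,280,190)
Ln=fit("lens",LL,{"top":list(enumerate(t)),"side":list(enumerate(s))},[*c,np.arctan2(f[1],f[0])])
fit("lens t",LL,{"top":list(enumerate(t))},Ln);fit("lens s",LL,{"side":list(enumerate(s))},Ln)
# pointer tip triangulation
ut=cr([(195,195)],180,180)[0];us=cr([(352,142)],250,150)[0]
f=lambda p:np.r_[proj("top",p)[0]-ut,proj("side",p)[0]-us]
r=least_squares(f,[*B[:2],120]);print("tip",r.x,r.fun)
# constrained: gauge origin, yaw, height
gt=cr([(121,161)],180,180)[0];print("gauge foot",back("top",gt,5),back("side",cr([(416,213)],250,150)[0],8))
tt=np.array([B[0]+np.cos(B[2])*25,B[1]+np.sin(B[2])*25]);print("tile home",tt,"tip-dist",r.x[:2]-tt,"exp dir60",60*np.cos(B[2]),60*np.sin(B[2]))
for nm,P in dict(rib=(98,115),loop0=(250,88),loop1=(405,265)).items(): print(nm,b(*P,280,190))
E
python3 f1.py
```

```text
[476.71789927 107.33772848]
board [4.75302e+02 1.07635e+02 4.44000e-01] 25.45 res [-1.6 -0.4  0.1 -1.7  0.9  0.3  0.5  3.1  1.6 -0.1  1.5  0.4  0.4  0.6
 -1.2 -0.8]
board t [4.76001e+02 1.07523e+02 4.40000e-01] 25.22 res [-1.5 -1.   0.3 -2.1  0.8  0.1  0.3  2.7]
board s [4.73940e+02 1.08341e+02 4.58000e-01] 26.25 res [ 0.5 -0.4  0.9 -0.   0.3  0.6 -1.8 -0.6]
tile [ 4.80870e+02 -1.13224e+02  7.80000e-02] 4.47 res [ -7.9   4.9  -7.6  -5.8   7.7  -5.1   7.3   5.7  22.3   1.8  -0.3   8.9
 -23.1  -1.8   1.6  -9.7]
tile t [ 4.80670e+02 -1.13465e+02 -3.67000e-01] -21.03 res [ 0.1 -0.1  0.1 -0.3  0.   0.2 -0.2  0.2]
tile s [ 480.67  -113.606    1.267] 72.6 res [ 3.5 -0.8 -3.1 -3.3 -3.7  1.3  3.4  2.8]
lens [ 411.047 -276.851    0.847] 48.5 res [-0.9 -0.8  0.2 -0.1  0.6  0.1  0.7 -0.8 -0.9 -0.  -0.5  0.6]
lens t [ 410.709 -276.844    0.846] 48.47 res [-0.8 -0.6  0.2  0.1  0.6  0.4]
lens s [ 411.416 -276.908    0.847] 48.53 res [ 0.9 -0.8 -0.7  0.  -0.2  0.6]
tip [571.88636687 133.90351177  91.16641864] [ 0.02826208  0.19633817  0.20107434 -0.05250695]
gauge foot [621.28660804 187.55565566   5.        ] [620.83172718 186.02085349   8.        ]
tile home [497.87578222 118.37786543] tip-dist [74.01058465 15.52564634] exp dir60 54.178055230396886 25.782519881735084
rib [597.88255843 -39.68587094]
loop0 [ 603.23466475 -133.71552902]
loop1 [ 482.62643628 -211.71604662]
```

```bash
cat > f2.py <<'E'
from f1 import *
print('----')
s=cr([(426,122),(529,144),(505,197),(397,178)],190,240);t=cr([(221,230),(289,247),(266,342),(198,325)],280,190)
T=fit("tile",LT,{"top":list(enumerate(t)),"side":list(zip([3,0,1,2],s))},[480,-113,-.367])
# gauge: rod top z=210 at top px (49,66)
rt=back("top",cr([(49,66)],180,180)[0],210);print("rod top",rt, proj("side",[rt]))
g=np.array([621,186.5])
for h in range(90,165,10):
    q=proj("top",[[*g,h]])[0];w=proj("side",[[*g,h]])[0]
    print(h,"top crop",(q-180)*4,"side crop",(w-[250,150])*4)
E
python3 f2.py | sed -n '/----/,$p'
python3 - <<'E'
import cv2
t=cv2.imread("pics/top0.png");s=cv2.imread("pics/side0.png")
cv2.imwrite("pics/c5.png",cv2.convertScaleAbs(cv2.resize(t[185:250,185:255],None,fx=8,fy=8,interpolation=cv2.INTER_CUBIC),alpha=1.6))
cv2.imwrite("pics/c6.png",cv2.convertScaleAbs(cv2.resize(s[155:225,320:390],None,fx=8,fy=8,interpolation=cv2.INTER_CUBIC),alpha=1.4))
E
```

```text
----
tile [ 4.80582e+02 -1.13555e+02 -3.70000e-01] -21.17 res [ 0.2 -0.1  0.2 -0.2  0.   0.2 -0.2  0.2 -0.8  0.7  0.4  0.6  0.6 -0.4
 -0.  -1.3]
rod top [620.7613168  188.58450972 210.        ] [[357.70579867 128.77377642]]
90 top crop [ 94.68965337 123.15039562] side crop [421.23028208  97.63299274]
100 top crop [ 91.35713285 118.56341883] side crop [422.06252868  83.25154297]
110 top crop [ 87.97837863 113.91280465] side crop [422.90191601  68.74669936]
120 top crop [ 84.55242186 109.19721951] side crop [423.74853638  54.11686699]
130 top crop [ 81.07826641 104.41529234] side crop [424.60248367  39.3604233 ]
140 top crop [77.55488795 99.5656132 ] side crop [425.46385341  24.47571756]
150 top crop [73.9812329  94.64673192] side crop [426.33274281   9.4610702 ]
160 top crop [70.35621739 89.65715664] side crop [427.20925076  -5.6852278 ]
```

View pics/c5.png

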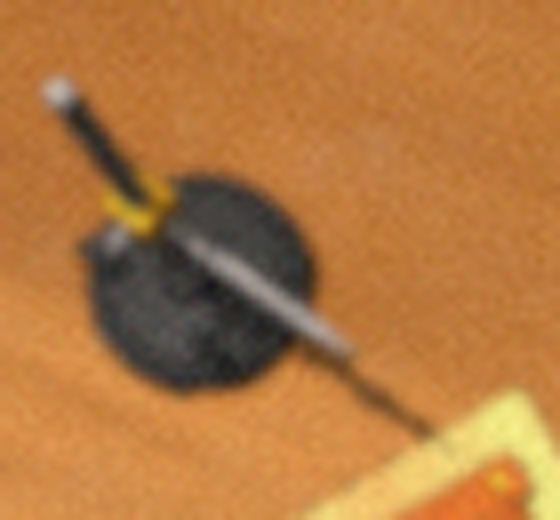

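View pics/c6.png

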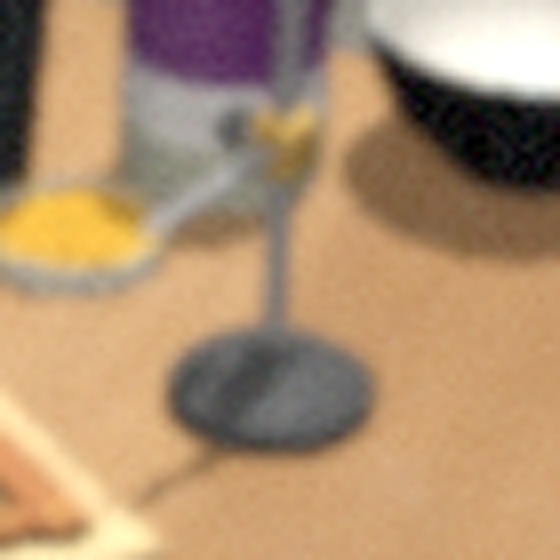

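Run:
```python
from h import *
g=np.array([621,187])
for h in (89,93,97):
    p=back("top",(228.7,229.3),h);q=back("side",(338.4,183.9),h)
    print(h,p,np.linalg.norm(p[:2]-g),q,np.linalg.norm(q[:2]-g))
for yaw in (40,45,50,55):
  for h in (91,95):
    e=[621-77*np.cos(np.radians(yaw)),187-77*np.sin(np.radians(yaw)),h]
    print(yaw,h,(proj("top",[e])[0]-185)*8,(proj("side",[e])[0]-[320,155])*8)
```

```text
89 [570.65957776 133.66455939  89.        ] 73.34048906727735 [574.34658133 143.28680583  89.        ] 63.93265846356878
93 [569.63416245 133.15411374  93.        ] 74.41658910579827 [573.45325164 136.23683734  93.        ] 69.5527998159545
97 [568.60874714 132.6436681   97.        ] 75.4947295795132 [572.55992195 129.18686886  97.        ] 75.42412938407116
40 91 [337.82292273 383.78666692] [108.46146776 236.01868092]
40 95 [335.66600093 380.59108413] [108.84155516 224.29367827]
45 91 [353.74954402 366.24187336] [125.27269724 243.80650356]
45 95 [351.63840845 363.00031172] [125.68358967 232.06161951]
50 91 [368.06595315 347.49550254] [143.41902264 250.90755429]
50 95 [365.99619583 344.20489896] [143.86313875 239.14477541]
55 91 [380.66518328 327.69606626] [162.75631705 257.25603807]
55 95 [378.63209197 324.35376214] [163.23580066 245.4774979 ]
```

```bash
cat > ov.py <<'E'
from fit import *
B=[475.5,107.6,np.radians(25.4)];T=[480.6,-113.5,-.369];L=[411,-276.9,.847]
def lines():
    R=[]
    def box(p,x0,x1,y0,y1,z0,z1):
        for z in(z0,z1): R.append(tf(p,[[x0,y0,z],[x1,y0,z],[x1,y1,z],[x0,y1,z]]))
    box(B,-87.5,87.5,-55,55,0,9);box(B,55,70,-42,42,9,17);box(B,32,55,24,33,9,17);box(B,32,55,-33,-24,9,17)
    box(T,-30,30,-21,21,0,8);box(L,-153,-54,-7.5,7.5,0,16)
    a=np.linspace(0,6.28,40);R.append(tf(L,np.c_[34*np.cos(a),34*np.sin(a),0*a+12]))
    g=[621,187,0];R.append(tf(g,np.c_[34*np.cos(a),34*np.sin(a),0*a]))
    R.append(np.array([[621,187,0],[621,187,210],[621,187,94.5],[568.5,132,94.5],[621,187,94.5]]))
    return R
if __name__=="__main__":
  for n,x,y,w,h,f in(("top",180,180,130,145,5),("top",280,190,200,145,4),("side",250,150,140,145,5),("side",190,240,200,150,4)):
    im=cv2.imread(f"pics/{n}0.png");im=cv2.resize(im[y:y+h,x:x+w],None,fx=f,fy=f,interpolation=cv2.INTER_CUBIC)
    for P in lines():
        q=(proj(n,P)-[x,y]+.5)*f-.5;cv2.polylines(im,[q.round().astype(int)],True,(255,0,255),1)
    cv2.imwrite(f"pics/ov_{n}{x}.png",im)
E
python3 ov.py
```

```text
(no output)
```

View pics/ov_top180.png

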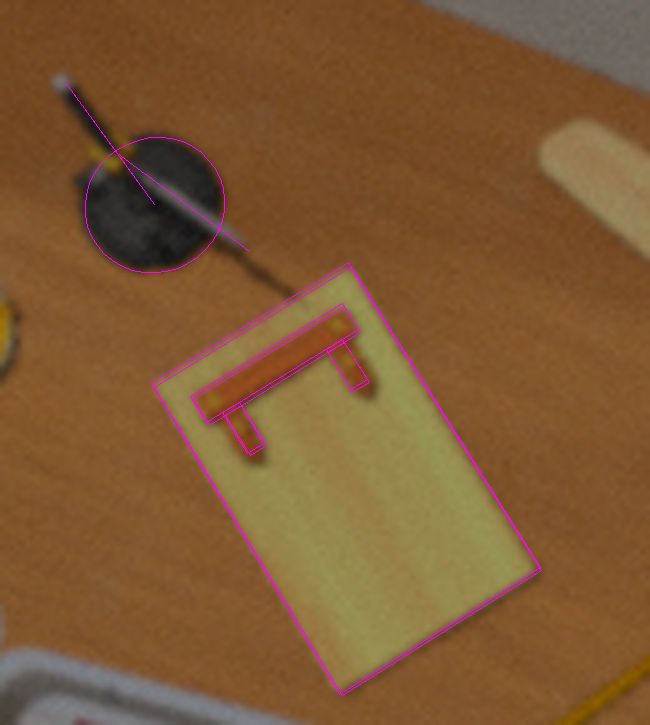

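View pics/ov_top280.png

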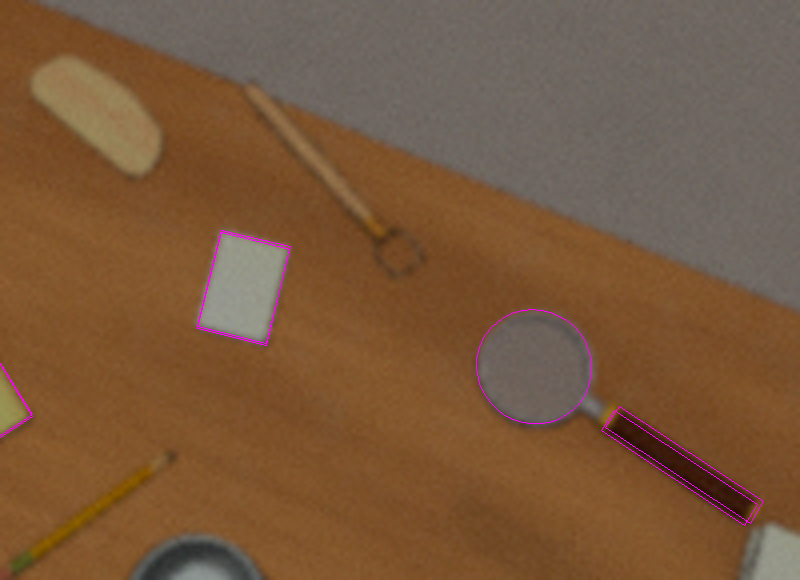

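View pics/ov_side250.png

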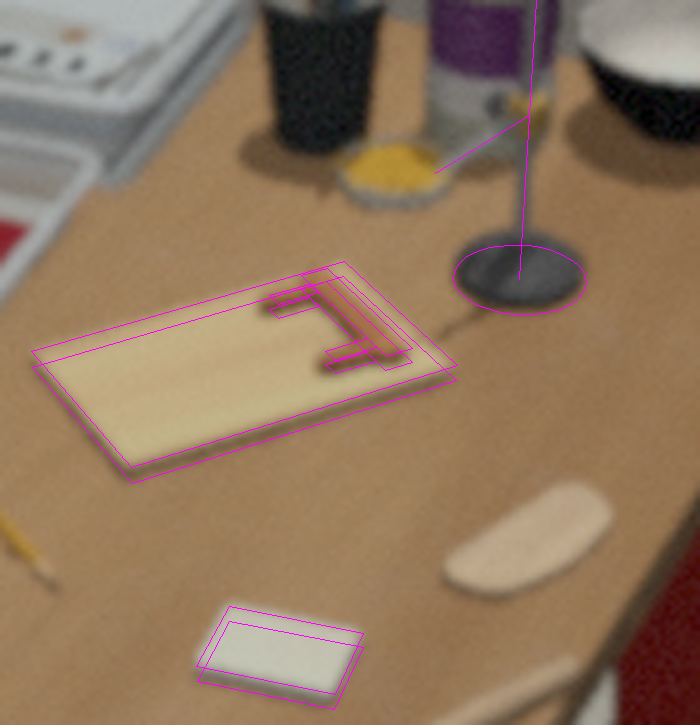

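View pics/ov_side190.png

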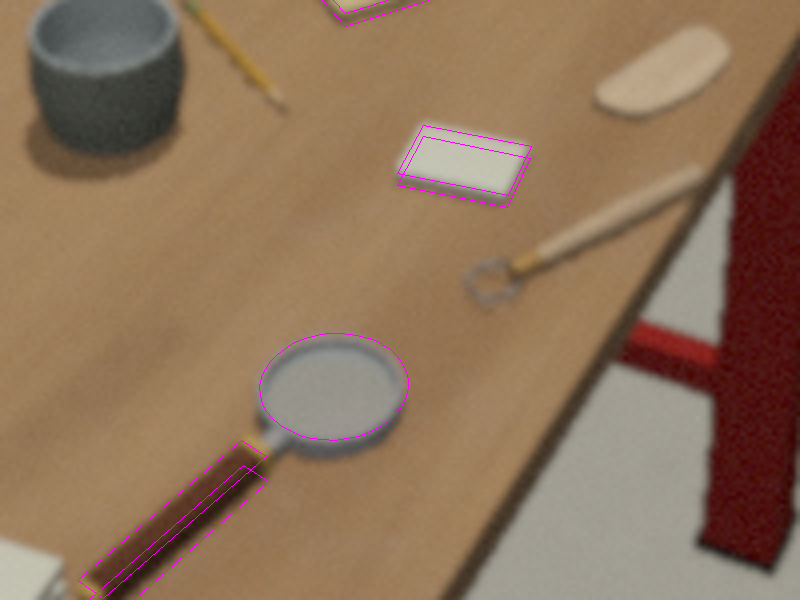

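```bash
cat > go.py <<'E'
import sys; from h import *
def st(x=None,y=None,z=None,jaw=None):
    o=get_obs();p=np.array(o['ee_pos']);R=cv2.Rodrigues(np.array(o['orientation']))[0]
    a=np.degrees(np.arctan2(R[1,0],R[0,0]));print("t",round(o['t'],2),"p",p.round(1),"jaw",a.round(1),"tilt",np.degrees(np.arccos(-R[2,2])).round(2),"w",round(o['width'],1),"F",np.round(o['ft_force'],1),"M",np.round(o['moment'],2),"q6",round(o['qpos'][5],2))
    if x is not None:
        d=R.T@(np.array([x,y,z])-p)/10;print("tool delta cm",d.round(2),"turn",None if jaw is None else round(-((jaw-a+180)%360-180),1))
if __name__=="__main__": st(*map(float,sys.argv[1:]))
E
python3 go.py 465.7 -107.7 100 68.9
```

```text
t 0.1 p [155.6 604.8 222. ] jaw 75.6 tilt 0.08 w 88.1 F [-0.7 -0.2 -0.7] M [ 0.05 -0.05  0.02] q6 -0.02
tool delta cm [-61.26  47.79  12.28] turn 6.7
```

Request:
arm_command(
  increments=[
    [[-3.0,2.3,0.2],0],
    [[-3.0,2.3,0.2],0],
    [[-3.0,2.3,0.2],0],
    [[-3.0,2.3,0.2],0],
    [[-3.0,2.3,0.2],0],
    [[-3.0,2.3,0.2],0],
    [[-3.0,2.3,0.2],0],
    [[-3.0,2.3,0.2],0],
    [[-3.0,2.3,0.2],0],
    [[-3.0,2.3,0.2],0],
    [[-3.0,2.3,0.2],0],
    [[-3.0,2.3,0.2],0],
    [[-3.0,2.3,0.2],0],
    [[-3.0,2.3,0.2],0],
    [[-3.0,2.3,0.2],0],
    [[-3.0,2.3,0.2],0],
    [[-3.0,2.3,0.2],0],
    [[-3.0,2.3,0.2],0],
    [[-3.0,2.3,0.2],0],
    [[0,0,0],6.7],
  ],
  gripper=1,
)

```text
t: 2.1
ee_pos: [445.2, -82.7, 180.5]
orientation: [2.586, 1.78, -0.003]
ft_force: [-0.3, 0.9, 0.1]
width: 87.7
```

```bash
python3 go.py 465.7 -107.7 60 68.9
```

```text
t 2.1 p [445.2 -82.7 180.5] jaw 69.1 tilt 0.17 w 87.7 F [-0.3  0.9  0.1] M [-0.03 -0.    0.  ] q6 -1.41
tool delta cm [-1.57  2.8  12.06] turn 0.2
```

Request:
arm_command(
  increments=[
    [[-0.8,1.4,3.0],0.2],
    [[-0.8,1.4,3.0],0],
    [[0,0,3.0],0],
    [[0,0,3.0],0],
    [[0,0,0],0],
  ],
)

```text
t: 2.6
ee_pos: [468.2, -111.9, 57.2]
orientation: [2.594, 1.763, 0.002]
ft_force: [-0.2, 0.6, -0.1]
width: 87.4
```

```bash
python3 go.py 465.7 -107.7 2 68.9
python3 - <<'E'
from h import *
for n,x,y,w,h in(("top",280,190,120,120),("side",250,200,130,120)):
    cv2.imwrite(f"pics/{n}1.png",cv2.resize(get_image(n)[y:y+h,x:x+w,::-1],None,fx=4,fy=4,interpolation=cv2.INTER_CUBIC))
E
```

```text
t 2.6 p [ 468.2 -111.9   57.2] jaw 68.4 tilt 0.3 w 87.4 F [-0.2  0.6 -0.1] M [-0.04  0.01 -0.01] q6 -1.45
tool delta cm [ 0.31 -0.41  5.52] turn -0.5
```

View pics/top1.png

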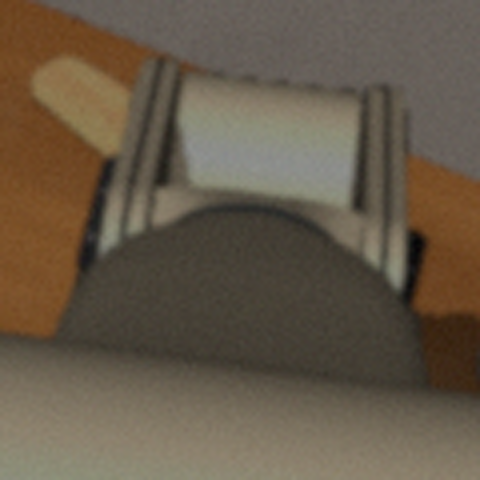

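View pics/side1.png

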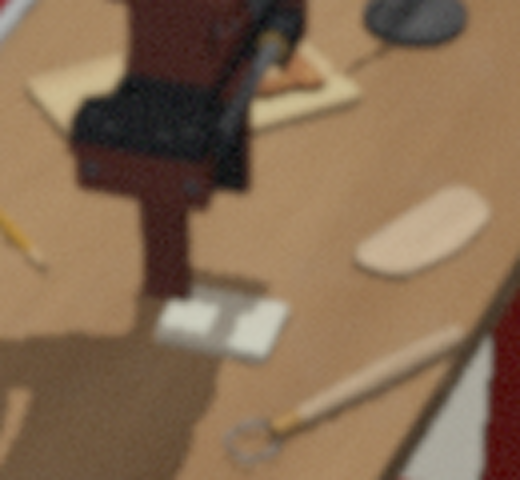

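The arm blocks the top view. The side view shows the right finger in line with the near half of the tile, at about crop (165,290), so I'll correct the offset and go down.

Request:
arm_command(
  increments=[
    [[0.3,-0.4,1.5],-0.4],
    [[0,0,1.5],0],
    [[0,0,1.2],0],
    [[0,0,0.5],0],
    [[0,0,0.3],0],
  ],
)

```text
t: 3.2
ee_pos: [473.8, -109.0, 16.1]
orientation: [2.575, 1.767, 0.02]
ft_force: [0.5, -0.1, 0.4]
width: 88.0
```

```bash
python3 go.py 465.7 -107.7 2 68.9
```

```text
t 3.2 p [ 473.8 -109.    16.1] jaw 68.9 tilt 1.28 w 88.0 F [ 0.5 -0.1  0.4] M [-0.01  0.    0.01] q6 -1.45
tool delta cm [-0.17 -0.84  1.39] turn 0.0
```

Request:
arm_command(
  increments=[
    [[0,0,0],0],
    [[0,0,0],0],
  ],
)

```text
t: 3.4
ee_pos: [474.4, -109.1, 16.9]
orientation: [2.574, 1.767, 0.021]
ft_force: [-0.6, 0.6, 0.1]
width: 87.8
```

```bash
python3 go.py 465.7 -107.7 2 68.9
```

```text
t 3.4 p [ 474.4 -109.1   16.9] jaw 68.9 tilt 1.34 w 87.8 F [-0.6  0.6  0.1] M [-0.02  0.02  0.04] q6 -1.45
tool delta cm [-0.18 -0.9   1.47] turn 0.0
```

Request:
arm_command(
  increments=[
    [[-0.1,-0.4,0.4],0],
    [[-0.1,-0.4,0.4],0],
    [[0,-0.1,0.3],0],
    [[0,0,0.2],0],
    [[0,0,0],0],
  ],
)

```text
t: 3.9
ee_pos: [464.9, -107.9, 3.3]
orientation: [2.574, 1.766, 0.022]
ft_force: [-0.4, 0.6, 0.9]
width: 87.9
```

```bash
sed -i 's/def st(/def st(/; s/"q6"/"ztool",R[:2,2].round(3),"q6"/' go.py; python3 go.py 465.7 -107.7 2 68.9
```

```text
t 3.9 p [ 464.9 -107.9    3.3] jaw 68.9 tilt 1.39 w 87.9 F [-0.4  0.6  0.9] M [ 0.01 -0.01  0.02] ztool [ 0.023 -0.009] q6 -1.45
tool delta cm [0.05 0.07 0.13] turn 0.0
```

Request:
arm_command(
  increments=[
    [[0.05,0.1,0.1],0],
    [[0,0,0],0],
    [[0,0,0],0],
    [[0,0,0],0],
    [[0,0,0],0],
    [[0,0,0],0],
    [[0,0,0],0],
    [[0,0,0],0],
  ],
  gripper=0.3,
)

```text
t: 4.7
ee_pos: [466.6, -107.8, 2.3]
orientation: [2.574, 1.766, 0.022]
ft_force: [-0.2, -0.5, -0.1]
width: 41.6
```

```bash
python3 go.py 465.7 -107.7 40 68.9
```

```text
t 4.7 p [ 466.6 -107.8    2.3] jaw 68.9 tilt 1.42 w 41.6 F [-0.2 -0.5 -0.1] M [ 0.   -0.    0.01] ztool [ 0.023 -0.009] q6 -1.45
tool delta cm [-0.02  0.   -3.77] turn 0.0
```

Request:
arm_command(
  increments=[
    [[0,0,-0.5],0],
    [[0,0,-1.0],0],
    [[0,0,-1.5],0],
    [[0,0,-1.5],0],
    [[0,0,-0.8],0],
    [[0,0,0],0],
    [[0,0,0],-4],
    [[0,0,0],-7],
    [[0,0,0],-8],
    [[0,0,0],-8],
    [[0,0,0],-8],
    [[0,0,0],-7],
    [[0,0,0],-4],
    [[0,0,0],0],
  ],
)

```text
t: 6.1
ee_pos: [464.0, -107.0, 58.4]
orientation: [1.634, 2.656, 0.007]
ft_force: [-0.2, 0.4, -0.5]
width: 41.7
```

```bash
python3 go.py 438.5 90 50 115.4
python3 - <<'E'
from h import *
for n,x,y,w,h in(("side",220,180,150,130),):
    cv2.imwrite(f"pics/{n}2.png",cv2.resize(get_image(n)[y:y+h,x:x+w,::-1],None,fx=4,fy=4,interpolation=cv2.INTER_CUBIC))
E
```

```text
t 6.1 p [ 464.  -107.    58.4] jaw 116.8 tilt 1.35 w 41.7 F [-0.2  0.4 -0.5] M [ 0.05  0.04 -0.03] ztool [ 0.022 -0.008] q6 -2.28
tool delta cm [18.75  6.59  0.62] turn 1.4
```

View pics/side2.png

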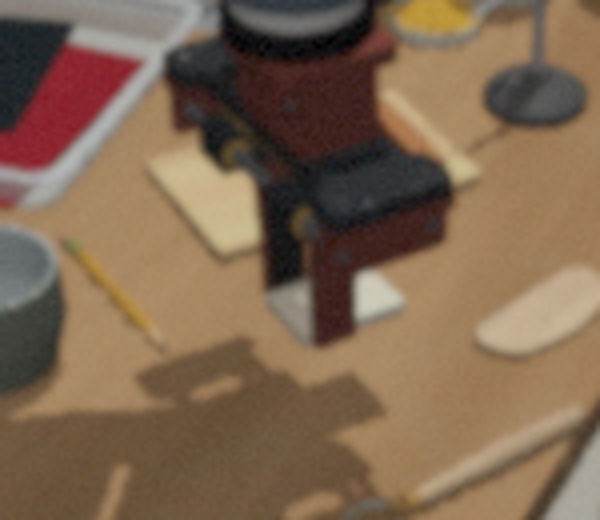

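Request:
arm_command(
  increments=[
    [[0.8,0.3,0],0.7],
    [[1.6,0.6,0],0.7],
    [[2.2,0.8,0],0],
    [[2.4,0.8,0],0],
    [[2.4,0.8,0],0],
    [[2.4,0.8,0],0],
    [[2.4,0.8,0],0],
    [[2.0,0.7,0],0],
    [[1.3,0.5,0],0],
    [[0.8,0.2,0],0],
    [[0.3,0.1,0],0],
    [[0,0,0],0],
  ],
)

```text
t: 7.35
ee_pos: [443.6, 95.3, 54.9]
orientation: [1.707, 2.61, 0.007]
ft_force: [-0.1, 0.2, 0.9]
width: 41.8
```

```bash
python3 go.py 438.5 90 12.3 115.4
```

```text
t 7.35 p [443.6  95.3  54.9] jaw 113.6 tilt 1.34 w 41.8 F [-0.1  0.2  0.9] M [0.04 0.06 0.01] ztool [ 0.022 -0.009] q6 -1.77
tool delta cm [-0.21 -0.75  4.25] turn -1.8
```

Request:
arm_command(
  increments=[
    [[-0.1,-0.4,0.5],-1.0],
    [[-0.1,-0.3,0.9],-0.8],
    [[0,0,1.0],0],
    [[0,0,0.6],0],
    [[0,0,0.3],0],
    [[0,0,0],0],
  ],
)

```text
t: 7.95
ee_pos: [437.8, 87.4, 18.1]
orientation: [1.668, 2.636, 0.004]
ft_force: [0.4, -0.3, -0.6]
width: 41.7
```

```bash
python3 go.py 438.5 90 12.3 115.4
python3 - <<'E'
from h import *
for n,x,y,w,h in(("top",190,200,150,150),("side",220,130,150,130),):
    cv2.imwrite(f"pics/{n}3.png",cv2.resize(get_image(n)[y:y+h,x:x+w,::-1],None,fx=4,fy=4,interpolation=cv2.INTER_CUBIC))
E
```

```text
t 7.95 p [437.8  87.4  18.1] jaw 115.3 tilt 1.26 w 41.7 F [ 0.4 -0.3 -0.6] M [ 0.03  0.05 -0.01] ztool [ 0.02  -0.009] q6 -1.81
tool delta cm [0.21 0.17 0.58] turn -0.1
```

View pics/top3.png

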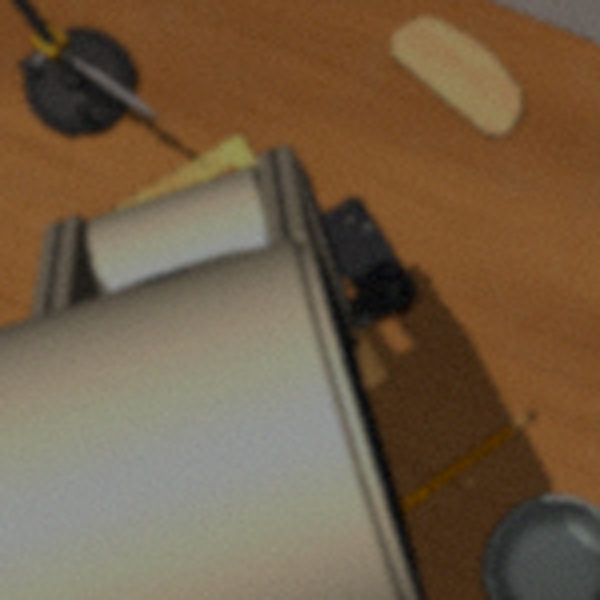

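View pics/side3.png

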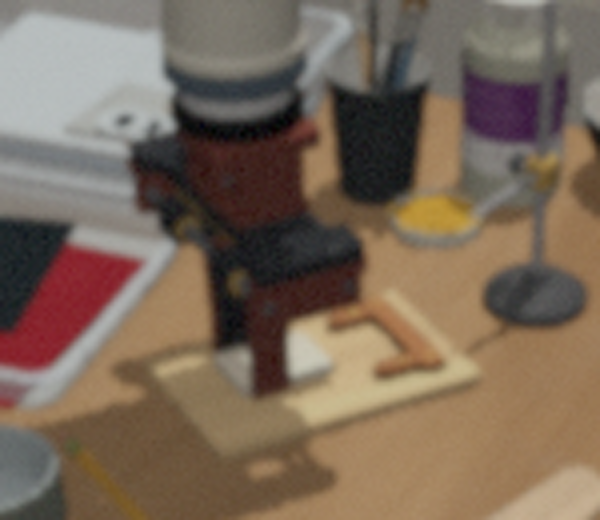

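Request:
arm_command(
  increments=[
    [[0.2,0.1,0.2],0],
    [[0,0,0.2],0],
    [[0,0,0.1],0],
    [[0,0,0],0],
  ],
)

```text
t: 8.45
ee_pos: [439.1, 90.4, 14.0]
orientation: [1.666, 2.635, 0.007]
ft_force: [0.2, -1.3, -0.5]
width: 41.4
```

```bash
python3 go.py 438.5 90 11.3 115.4
```

```text
t 8.45 p [439.1  90.4  14. ] jaw 115.4 tilt 1.39 w 41.4 F [ 0.2 -1.3 -0.5] M [ 0.01  0.02 -0.01] ztool [ 0.023 -0.009] q6 -1.8
tool delta cm [-0.   -0.08  0.27] turn -0.0
```

Request:
arm_command(
  increments=[
    [[0,0,0.1],0],
    [[0,0,0.1],0],
    [[0,0,0],0],
  ],
)

```text
t: 8.75
ee_pos: [439.3, 90.4, 12.0]
orientation: [1.666, 2.635, 0.008]
ft_force: [0.5, -0.0, 0.1]
width: 41.7
```

```bash
python3 go.py 438.5 90 11.3 115.4
```

```text
t 8.75 p [439.3  90.4  12. ] jaw 115.4 tilt 1.42 w 41.7 F [ 0.5 -0.   0.1] M [ 0.08  0.04 -0.02] ztool [ 0.023 -0.009] q6 -1.8
tool delta cm [-0.   -0.1   0.07] turn -0.0
```

Request:
arm_command(
  increments=[
    [[0,0,0.07],0],
    [[0,0,0.05],0],
    [[0,0,0],0],
  ],
)

```text
t: 9.05
ee_pos: [439.4, 90.4, 11.8]
orientation: [1.666, 2.634, 0.008]
ft_force: [-0.8, -0.6, -0.1]
width: 41.5
```

```bash
python3 go.py 438.5 90 11.3 115.4
```

```text
t 9.05 p [439.4  90.4  11.8] jaw 115.4 tilt 1.43 w 41.5 F [-0.8 -0.6 -0.1] M [0.17 0.08 0.03] ztool [ 0.023 -0.008] q6 -1.8
tool delta cm [ 0.   -0.1   0.05] turn -0.0
```

Request:
arm_command(
  increments=[
    [[0,0,0],0],
    [[0,0,0],0],
    [[0,0,0],0],
  ],
  gripper=0.6,
)

```text
t: 9.35
ee_pos: [439.6, 90.4, 11.8]
orientation: [1.666, 2.634, 0.009]
ft_force: [-0.6, -0.7, 0.1]
width: 52.6
```

Request:
arm_command(
  increments=[
    [[0,0,0],0],
    [[0,0,0],0],
    [[0,0,0],0],
    [[0,0,0],0],
    [[0,0,0],0],
  ],
  gripper=0.3,
)

```text
t: 9.85
ee_pos: [439.5, 90.4, 11.7]
orientation: [1.666, 2.634, 0.008]
ft_force: [0.2, -0.9, -0.5]
width: 41.7
```

```bash
python3 go.py 483.4 111.5 11.3 115.4
```

```text
t 9.85 p [439.5  90.4  11.7] jaw 115.4 tilt 1.44 w 41.7 F [ 0.2 -0.9 -0.5] M [0.07 0.07 0.05] ztool [ 0.024 -0.008] q6 -1.8
tool delta cm [0.03 4.87 0.12] turn -0.0
```

Request:
arm_command(
  increments=[
    [[0,0.3,0.01],0],
    [[0,0.5,0.01],0],
    [[0,0.6,0.01],0],
    [[0,0.6,0.01],0],
    [[0,0.5,0.01],0],
    [[0,0.4,0.01],0],
    [[0,0.3,0.01],0],
    [[0,0,0],0],
  ],
)

```text
t: 10.65
ee_pos: [462.8, 102.6, 11.7]
orientation: [1.671, 2.642, -0.008]
ft_force: [-1.2, -0.9, 3.9]
width: 41.9
```

```bash
python3 go.py 483.6 111.5 11.3 115.4
python3 - <<'E'
from h import *
for n,x,y,w,h in(("side",220,130,150,130),):
    cv2.imwrite(f"pics/{n}4.png",cv2.resize(get_image(n)[y:y+h,x:x+w,::-1],None,fx=4,fy=4,interpolation=cv2.INTER_CUBIC))
E
```

```text
t 10.65 p [462.8 102.6  11.7] jaw 115.4 tilt 0.91 w 41.9 F [-1.2 -0.9  3.9] M [-0.07  0.06 -0.04] ztool [ 0.01  -0.012] q6 -1.79
tool delta cm [-0.09  2.26  0.05] turn -0.0
```

View pics/side4.png

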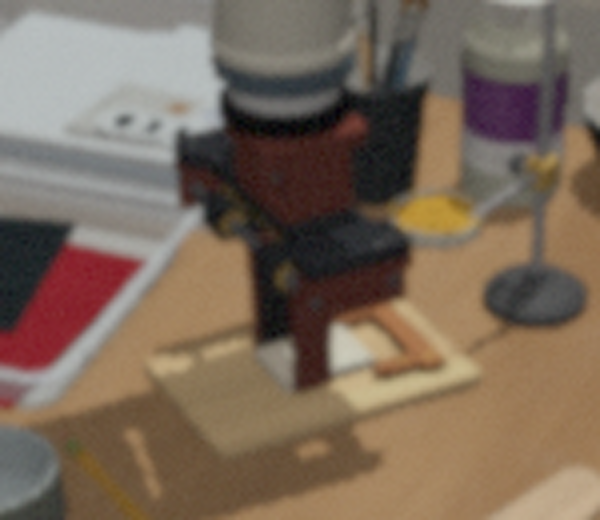

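Request:
arm_command(
  increments=[
    [[-0.05,0.4,0],0],
    [[-0.05,0.5,0],0],
    [[0,0.5,0],0],
    [[0,0.3,0],0],
    [[0,0,0],0],
  ],
)

```text
t: 11.2
ee_pos: [477.6, 108.9, 11.8]
orientation: [1.673, 2.645, -0.012]
ft_force: [-1.4, 0.0, 3.5]
width: 41.5
```

```bash
python3 go.py 483.6 111.5 11.3 115.4
```

```text
t 11.2 p [477.6 108.9  11.8] jaw 115.4 tilt 0.84 w 41.5 F [-1.4  0.   3.5] M [-0.02  0.03 -0.02] ztool [ 0.007 -0.013] q6 -1.78
tool delta cm [-0.03  0.65  0.05] turn -0.0
```

Request:
arm_command(
  increments=[
    [[0,0.3,0],0],
    [[0,0.3,0],0],
    [[0,0,0],0],
  ],
)

```text
t: 11.5
ee_pos: [482.4, 111.5, 11.8]
orientation: [1.673, 2.645, -0.014]
ft_force: [-0.2, -0.7, 4.0]
width: 41.6
```

```bash
python3 go.py 483.6 111.5 11.3 115.4
```

```text
t 11.5 p [482.4 111.5  11.8] jaw 115.4 tilt 0.82 w 41.6 F [-0.2 -0.7  4. ] M [ 0.07  0.03 -0.  ] ztool [ 0.005 -0.013] q6 -1.78
tool delta cm [-0.05  0.11  0.05] turn -0.0
```

Request:
arm_command(
  increments=[
    [[0,0.2,0],0],
    [[0,0.2,0],0],
    [[0,0.2,0],0],
  ],
)

```text
t: 11.8
ee_pos: [484.1, 112.5, 11.6]
orientation: [1.676, 2.65, -0.024]
ft_force: [-6.7, -5.8, 11.2]
width: 41.7
```

```bash
python3 go.py 483.6 111.5 11.3 115.4
```

```text
t 11.8 p [484.1 112.5  11.6] jaw 115.4 tilt 0.94 w 41.7 F [-6.7 -5.8 11.2] M [-1.09  0.85 -0.09] ztool [-0.003 -0.016] q6 -1.77
tool delta cm [-0.07 -0.09  0.03] turn -0.0
```

Request:
arm_command(
  increments=[
    [[0,0.25,0],0],
    [[0,0.25,0],0],
  ],
)

```text
t: 12.0
ee_pos: [484.4, 112.7, 11.2]
orientation: [1.679, 2.655, -0.035]
ft_force: [-6.6, -6.1, 11.3]
width: 41.8
```

```bash
python3 go.py 483.6 111.5 11.3 115.4
python3 - <<'E'
from h import *
for n,x,y,w,h in(("side",220,130,150,130),):
    cv2.imwrite(f"pics/{n}5.png",cv2.resize(get_image(n)[y:y+h,x:x+w,::-1],None,fx=4,fy=4,interpolation=cv2.INTER_CUBIC))
E
```

```text
t 12.0 p [484.4 112.7  11.2] jaw 115.4 tilt 1.29 w 41.8 F [-6.6 -6.1 11.3] M [-1.02  0.93 -0.1 ] ztool [-0.012 -0.019] q6 -1.77
tool delta cm [-0.08 -0.12 -0.01] turn -0.0
```

View pics/side5.png

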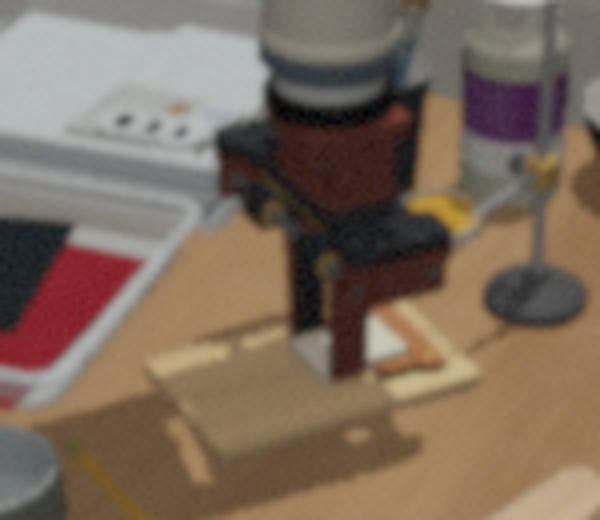

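The fingers moved smoothly to the expected home position. There the push force rose to about 9 N and they moved only another 0.3 mm, so the tile is seated. Next I release it.

Request:
arm_command(
  increments=[
    [[0,0,0],0],
    [[0,0,0],0],
    [[0,0,0],0],
    [[0,0,-0.5],0],
    [[0,0,-1],0],
    [[0,0,-1.5],0],
    [[0,0,-2],0],
    [[0,0,-2],0],
    [[0,0,-1.5],0],
    [[0,0,-0.7],0],
    [[0,0,0],0],
  ],
  gripper=0.75,
)

```text
t: 13.15
ee_pos: [487.2, 115.4, 110.0]
orientation: [1.677, 2.653, -0.03]
ft_force: [0.9, -0.2, 0.3]
width: 65.9
```

```bash
python3 go.py 358 -336.8 100 138.5
python3 - <<'E'
from h import *
for n,x,y,w,h in(("side",220,130,150,130),):
    cv2.imwrite(f"pics/{n}6.png",cv2.resize(get_image(n)[y:y+h,x:x+w,::-1],None,fx=4,fy=4,interpolation=cv2.INTER_CUBIC))
E
```

```text
t 13.15 p [487.2 115.4 110. ] jaw 115.4 tilt 1.12 w 65.9 F [ 0.9 -0.2  0.3] M [ 0.03  0.02 -0.01] ztool [-0.008 -0.018] q6 -1.78
tool delta cm [-35.29 -31.05   1.92] turn -23.1
```

View pics/side6.png

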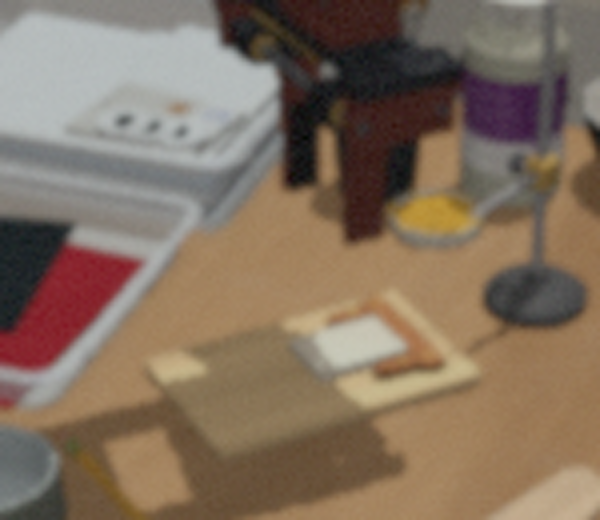

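The picture shows the tile sitting flat and square against the end strip, around crop (358,343). To stay within wrist range at the lens, I'll turn the jaw to -41.5° before travelling.

Request:
arm_command(
  increments=[
    [[0,0,0],4],
    [[0,0,0],8.5],
    [[0,0,0],8.5],
    [[0,0,0],8.5],
    [[0,0,0],8.5],
    [[0,0,0],8.5],
    [[0,0,0],8.5],
    [[0,0,0],8.5],
    [[0,0,0],8.5],
    [[0,0,0],8.5],
    [[0,0,0],8.5],
    [[0,0,0],8.5],
    [[0,0,0],8.5],
    [[0,0,0],8.5],
    [[0,0,0],8.5],
    [[0,0,0],8.5],
    [[0,0,0],8.5],
    [[0,0,0],8.5],
    [[0,0,0],5],
    [[0,0,0],0],
  ],
)

```text
t: 15.2
ee_pos: [474.7, 112.6, 91.9]
orientation: [2.914, -1.072, -0.044]
ft_force: [-0.1, 0.1, 0.3]
width: 66.1
```

```bash
python3 go.py 358 -336.8 90 -41.5
```

```text
t 15.2 p [474.7 112.6  91.9] jaw -40.4 tilt 2.65 w 66.1 F [-0.1  0.1  0.3] M [-0.01  0.11  0.02] ztool [-0.039 -0.025] q6 0.94
tool delta cm [20.24 41.74  1.76] turn 1.1
```

Request:
arm_command(
  increments=[
    [[0.7,1.4,0],0.5],
    [[1.4,2.8,-0.1],0.5],
    [[1.9,3.8,-0.1],0],
    [[1.9,3.8,-0.1],0],
    [[1.9,3.8,-0.1],0],
    [[1.9,3.8,-0.1],0],
    [[1.9,3.8,-0.1],0],
    [[1.9,3.8,-0.1],0],
    [[1.9,3.8,-0.1],0],
    [[1.9,3.8,-0.1],0],
    [[1.5,3.2,0],0],
    [[0.9,2.0,0],0],
    [[0.3,1.0,0],0],
    [[0,0,0],0],
  ],
)

```text
t: 16.6
ee_pos: [346.3, -350.1, 114.1]
orientation: [2.917, -1.056, -0.053]
ft_force: [0.4, 1.0, -0.8]
width: 66.2
```

```bash
python3 go.py 358 -336.8 4 -41.5
```

```text
t 16.6 p [ 346.3 -350.1  114.1] jaw -39.8 tilt 2.95 w 66.2 F [ 0.4  1.  -0.8] M [-0.06  0.08  0.05] ztool [-0.045 -0.025] q6 -0.04
tool delta cm [ 0.25 -2.29 10.91] turn 1.7
```

Request:
arm_command(
  increments=[
    [[0.1,-0.8,1.0],0.9],
    [[0.1,-0.8,1.8],0.8],
    [[0,-0.6,2.0],0],
    [[0,0,1.8],0],
    [[0,0,1.0],0],
    [[0,0,0.4],0],
    [[0,0,0],0],
  ],
)

```text
t: 17.3
ee_pos: [357.8, -329.5, 30.3]
orientation: [2.907, -1.088, -0.057]
ft_force: [0.3, 0.3, 0.4]
width: 66.0
```

```bash
python3 go.py 358 -336.8 4 -41.5
python3 - <<'E'
from h import *
for n,x,y,w,h in(("top",370,230,150,130),("side",180,270,150,150),):
    cv2.imwrite(f"pics/{n}7.png",cv2.resize(get_image(n)[y:y+h,x:x+w,::-1],None,fx=4,fy=4,interpolation=cv2.INTER_CUBIC))
E
```

```text
t 17.3 p [ 357.8 -329.5   30.3] jaw -41.1 tilt 2.99 w 66.0 F [0.3 0.3 0.4] M [-0.05  0.09  0.  ] ztool [-0.047 -0.022] q6 0.05
tool delta cm [0.55 0.41 2.64] turn 0.4
```

View pics/side7.png

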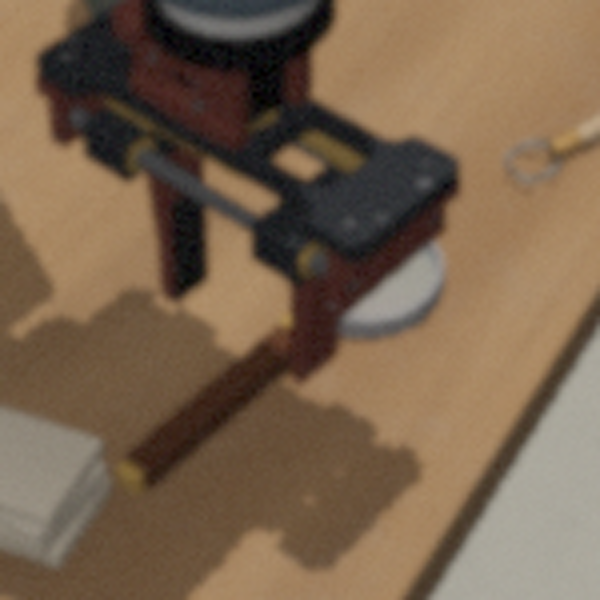

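View pics/top7.png

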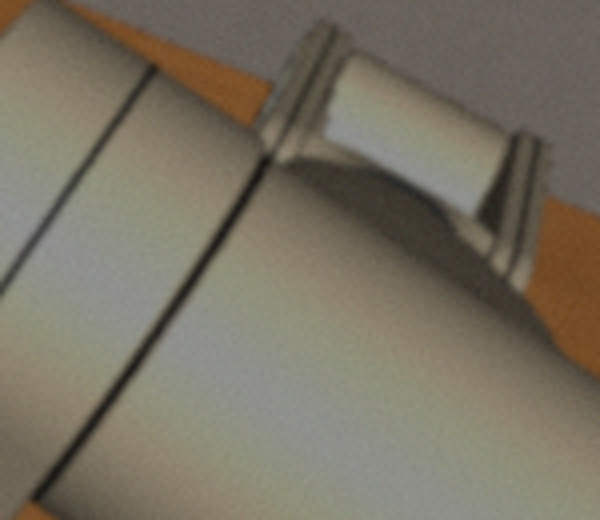

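The open fingers straddle the handle, with the nearer one in front of it at side crop (315,340). I'll make the offset correction and go down.

Request:
arm_command(
  increments=[
    [[0.3,0.2,0.4],0.4],
    [[0.25,0.2,0.7],0],
    [[0,0,0.7],0],
    [[0,0,0.4],0],
    [[0,0,0.2],0],
    [[0,0,0],0],
  ],
)

```text
t: 18.0
ee_pos: [359.6, -339.5, 6.7]
orientation: [2.9, -1.101, -0.049]
ft_force: [-0.7, -0.0, -0.2]
width: 66.0
```

```bash
python3 go.py 358 -336.8 4 -41.5
```

```text
t 18.0 p [ 359.6 -339.5    6.7] jaw -41.6 tilt 2.89 w 66.0 F [-0.7 -0.  -0.2] M [-0.08  0.11  0.05] ztool [-0.043 -0.026] q6 0.06
tool delta cm [-0.29 -0.11  0.27] turn -0.1
```

Request:
arm_command(
  increments=[
    [[-0.2,-0.1,0.15],0],
    [[-0.1,0,0.15],0],
    [[0,0,0],0],
  ],
)

```text
t: 18.3
ee_pos: [357.6, -336.4, 3.4]
orientation: [2.9, -1.101, -0.049]
ft_force: [0.0, 1.0, 1.0]
width: 66.3
```

Request:
arm_command(
  increments=[
    [[0,0,0],0],
    [[0,0,0],0],
    [[0,0,0],0],
    [[0,0,0],0],
    [[0,0,0],0],
    [[0,0,0],0],
    [[0,0,0],0],
    [[0,0,0],0],
    [[0,0,0],0],
  ],
  gripper=0,
)

```text
t: 19.2
ee_pos: [358.0, -336.7, 3.9]
orientation: [2.9, -1.101, -0.048]
ft_force: [-0.2, -0.3, 0.3]
width: 14.5
```

```bash
python3 go.py 358 -336.8 4 -41.5
```

```text
t 19.2 p [ 358.  -336.7    3.9] jaw -41.6 tilt 2.87 w 14.5 F [-0.2 -0.3  0.3] M [-0.01  0.04 -0.03] ztool [-0.043 -0.026] q6 0.06
tool delta cm [ 0.01  0.01 -0.01] turn -0.1
```

Request:
arm_command(
  increments=[
    [[0,0,-0.4],0],
    [[0,0,-0.8],0],
    [[0,0,-1.2],0],
    [[0,0,-1.5],0],
    [[0,0,-1.5],0],
    [[0,0,-1.5],0],
    [[0,0,-1.5],0],
    [[0,0,-1.2],0],
    [[0,0,-0.8],0],
    [[0,0,-0.4],0],
    [[0,0,0],0],
  ],
)

```text
t: 20.3
ee_pos: [363.0, -333.4, 122.5]
orientation: [2.899, -1.1, -0.044]
ft_force: [0.4, -0.8, -1.1]
width: 14.3
```

```bash
python3 go.py 445 58.5 105 -41.5
python3 - <<'E'
from h import *
for n,x,y,w,h in(("side",180,230,150,150),):
    cv2.imwrite(f"pics/{n}8.png",cv2.resize(get_image(n)[y:y+h,x:x+w,::-1],None,fx=4,fy=4,interpolation=cv2.INTER_CUBIC))
E
```

```text
t 20.3 p [ 363.  -333.4  122.5] jaw -41.6 tilt 2.82 w 14.3 F [ 0.4 -0.8 -1.1] M [-0.04  0.08  0.03] ztool [-0.041 -0.028] q6 0.04
tool delta cm [-19.84 -34.82   0.34] turn -0.1
```

View pics/side8.png

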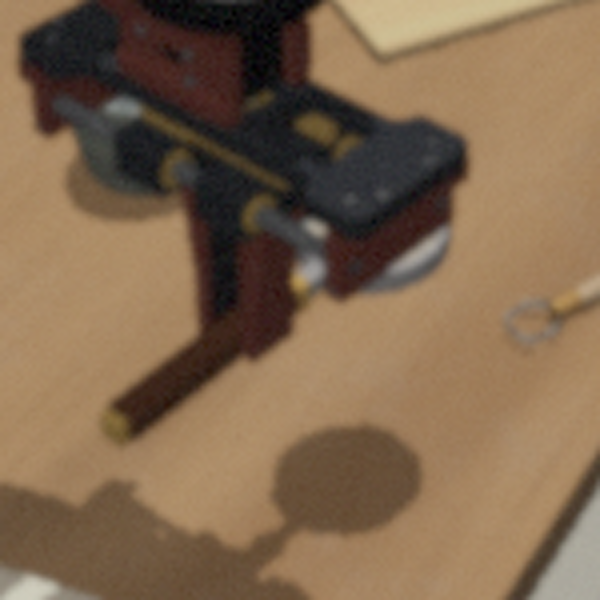

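Request:
arm_command(
  increments=[
    [[-0.6,-1.0,0],0],
    [[-1.1,-1.9,0],0],
    [[-1.5,-2.6,0],0],
    [[-1.7,-3.0,0],0],
    [[-1.7,-3.0,0],0],
    [[-1.7,-3.0,0],0],
    [[-1.7,-3.0,0],0],
    [[-1.7,-3.0,0],0],
    [[-1.7,-3.0,0],0],
    [[-1.7,-3.0,0],0],
    [[-1.5,-2.6,0],0],
    [[-1.1,-1.9,0],0],
    [[-0.7,-1.2,0],0],
    [[-0.3,-0.6,0],0],
    [[0,0,0],0],
  ],
)

```text
t: 21.85
ee_pos: [433.3, 59.0, 99.6]
orientation: [2.896, -1.101, -0.074]
ft_force: [0.0, 0.2, -0.4]
width: 14.5
```

```bash
python3 go.py 444.9 59.3 92.4 -41.5
```

```text
t 21.85 p [433.3  59.   99.6] jaw -41.7 tilt 3.69 w 14.5 F [ 0.   0.2 -0.4] M [-0.14  0.11 -0.01] ztool [-0.06  -0.023] q6 0.86
tool delta cm [ 0.87 -0.83  0.65] turn -0.2
```

Request:
arm_command(
  increments=[
    [[0.3,-0.3,0.1],-0.2],
    [[0.3,-0.3,0.2],0],
    [[0.2,-0.2,0.15],0],
    [[0,0,0],0],
    [[0,0,0],0],
  ],
)

```text
t: 22.35
ee_pos: [444.4, 57.4, 93.4]
orientation: [2.895, -1.099, -0.077]
ft_force: [0.5, -0.3, -1.3]
width: 14.9
```

```bash
python3 go.py 444.9 59.3 93.5 -41.5
python3 - <<'E'
from h import *
for n,x,y,w,h in(("top",180,180,150,150),("side",250,140,150,140),):
    im=get_image(n)[:,:,::-1];cv2.imwrite(f"pics/{n}9full.png",im);cv2.imwrite(f"pics/{n}9.png",cv2.resize(im[y:y+h,x:x+w],None,fx=4,fy=4,interpolation=cv2.INTER_CUBIC))
E
```

```text
t 22.35 p [444.4  57.4  93.4] jaw -41.6 tilt 3.8 w 14.9 F [ 0.5 -0.3 -1.3] M [-0.06  0.13 -0.01] ztool [-0.062 -0.023] q6 0.86
tool delta cm [-0.08 -0.17 -0.02] turn -0.1
```

View pics/side9.png

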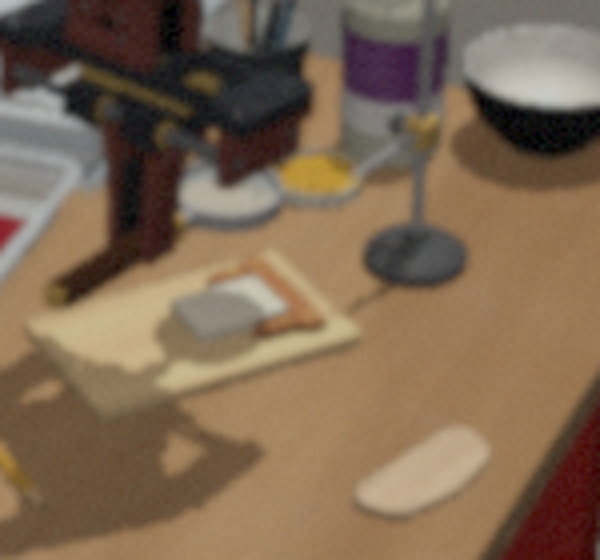

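View pics/top9.png

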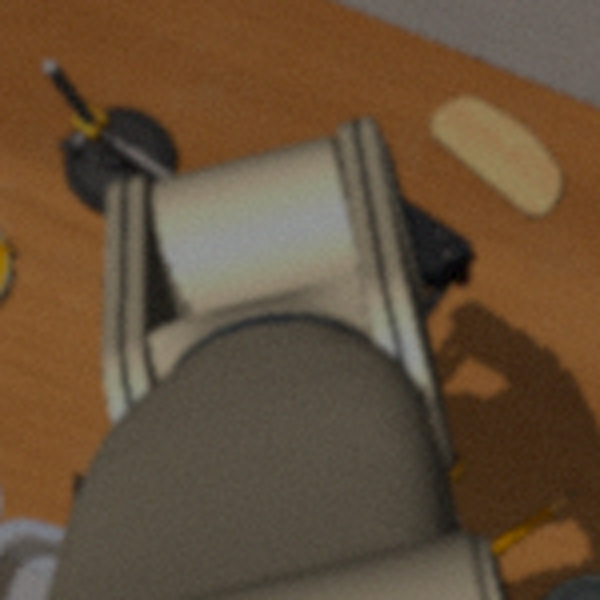

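```bash
cat > ov2.py <<'E'
from fit import *
import sys
o=get_obs();p=o['ee_pos'];R=cv2.Rodrigues(np.array(o['orientation']))[0]
# lens in tool frame from grasp
pg=np.array([358.0,-336.7,3.9]);Rg=cv2.Rodrigues(np.array([2.9,-1.101,-.048]))[0]
a=np.linspace(0,2*np.pi,60)
L=[411,-276.9,.847];mv=lambda W:(R@(Rg.T@(W-pg).T)).T+p
R1=[mv(tf(L,np.c_[34*np.cos(a),34*np.sin(a),0*a+z])) for z in(0,12)]+[mv(tf(L,[[-153,0,16],[-54,0,16],[-54,0,0],[-153,0,0]]))]
c=mv(tf(L,[[0,0,6]]))[0];Rl=R@Rg.T
print("lens centre",c.round(1),"tilt deg",np.degrees(np.arccos(Rl[2,2])).round(2))
T=[497.9,119.1,np.radians(25.4)];print("to tile",(c[:2]-T[:2]).round(1))
R1+=[tf(T,[[30,21,17],[30,-21,17],[-30,-21,17],[-30,21,17]])]
x,y,w,h,f=250,140,150,140,5
im=cv2.imread(sys.argv[1]);im=cv2.resize(im[y:y+h,x:x+w],None,fx=f,fy=f,interpolation=cv2.INTER_CUBIC)
for P in R1: cv2.polylines(im,[((proj("side",P)-[x,y]+.5)*f-.5).round().astype(int)],True,(255,0,255),1)
cv2.imwrite(sys.argv[2],im)
E
python3 ov2.py pics/side9full.png pics/ov9.png
```

```text
lens centre [497.3 117.3  94.7] tilt deg 1.1
to tile [-0.6 -1.8]
```

View pics/ov9.png

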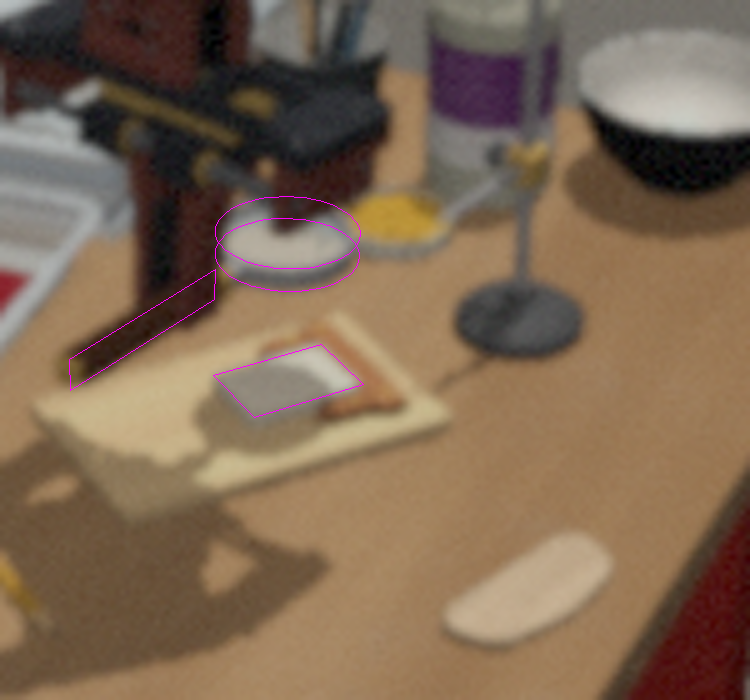

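Request:
arm_command(
  increments=[
    [[0,-0.15,0],0],
    [[0,0,0],0],
    [[0,0,0],0],
    [[0,0,0],0],
  ],
)

```text
t: 22.85
ee_pos: [445.2, 58.7, 93.6]
orientation: [2.895, -1.099, -0.076]
ft_force: [0.5, -0.2, -0.9]
width: 14.5
```

```bash
python3 go.py 444.9 59.3 93.5 -41.5
python3 - <<'E'
from h import *
cv2.imwrite("pics/side10.png",get_image("side")[:,:,::-1]);get_image("side")
o=get_obs();print(np.round(o['qvel'],4),o['ee_pos'],o['width'])
E
python3 ov2.py pics/side10.png pics/ov10.png
```

```text
t 22.85 p [445.2  58.7  93.6] jaw -41.6 tilt 3.78 w 14.5 F [ 0.5 -0.2 -0.9] M [-0.06  0.09 -0.01] ztool [-0.062 -0.023] q6 0.86
tool delta cm [-0.07 -0.03  0.01] turn -0.1
[ 0.0014  0.0003  0.0003  0.0008 -0.0013 -0.0006] [445.24136597  58.66345955  93.60017736] 14.695494571287465
lens centre [498.3 118.4  94.8] tilt deg 1.08
to tile [ 0.4 -0.7]
```

View pics/ov10.png

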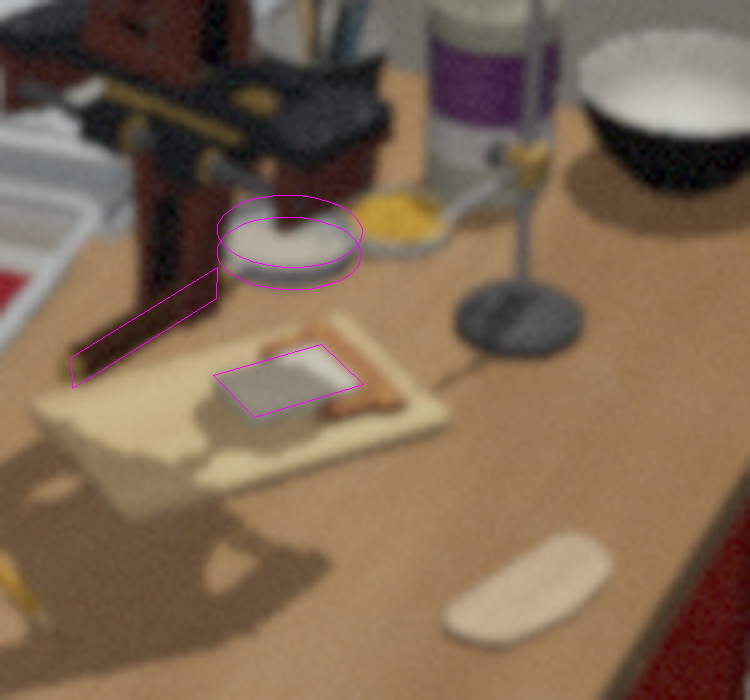

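The ring in the picture, around (290,245), lines up with the predicted lens outline to within 1–2 px. The tile and gauge haven't moved and the arm is still, so I'm handing in.

```bash
python3 -c "
from workcell import *
print(close_job())"
```

```text
the job is handed in; nothing more can be done
None
```

The job is handed in at about 23 s of the 51 s allowed, with the tile seated and the lens held over it. No verdict was reported.

**Tile:** I gripped it across its 42 mm width, set it flat on the board and slid it into the stop. At the expected home position the push force rose to about 9 N and movement nearly stopped. The pictures afterwards show it flat against the end strip.

**Lens:** I gripped the handle 80 mm behind the lens centre and held it over the tile. My last checks were:

| Check | Measured or estimated | Limit |
|---|---|---|
| Lens centre height | 94.8 mm, pointer tip estimated at 94–95 mm | within 8 mm |
| Horizontal offset from tile centre | about 1 mm | 14 mm |
| Lens tilt since the grasp | about 1.1° | 7° |
| Arm motion | joint speeds about 0.001 rad/s | lens under 0.02 m/s |

The gauge, the rib and the loop tool were not touched on any move.

**Disagreements:**
- **Pointer distance:** I measured the tip about 72 mm beyond the seated tile's centre, not the stated 60 mm. The pointer is level, so this should not affect the height.
- **Camera mismatch:** the two cameras differ by about 2 mm on height, well inside the limit.
- **Tool tilt:** the arm itself drifted to about 3.8° off vertical. Most of that was there before I gripped the lens, so it did not carry over.
- **Top view:** the arm blocked it at the end, so the last check rests on the side camera and the measured arm pose.

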